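# Raise the curing lamp and load the tin

## Robot

A 6-joint arm with a two-finger parallel gripper is mounted at the origin on a cart in front of the work surface, level with it; the furniture and walls round the work are solid. World frame = base frame: x ahead of the robot, y to its left, z up, the work surface at z = 0. Lengths are in m, angles in degrees, forces in N, time in s.
With the tool pointing down it reaches from about 0.3 to 0.75 m from the base axis. Payload 8.5 kg.
Tool frame: the origin (TCP) lies midway between the tips of the shut fingers; the grasp point (between the pads) lies 19 mm behind it; z points along the fingers, y is the line along which they close (so a half turn about z gives the same grasp; the last joint's range is limited). The gripper opens to 85 mm and grips with 20 to 120 N. Pads are 22 mm wide; open, the fingers measure 114 mm over their backs; the gripper's body (76 mm by 85 mm) begins 54 mm behind the grasp point. The pads swing forward as they close: fully open they stand 13 mm farther back than shut.
Start: joints at [51.606, 21.807, 74.336, -0, 83.858, -12.336], TCP at [0.242, 0.494, 0.231] pointing down, gripper open.
Joint ranges: [-178.18, 178.18], [-50.72, 133.34], [12.68, 142.11], [-81.47, 261.47], [9.98, 163.14], [-165.26, 165.26]. Speed limits (degrees/s): [136.94, 136.94, 180, 180, 180, 180].

## Interface

Orientations are given as a 3x3 rotation matrix whose columns are the frame's x, y, z axes.
In Python, from rig import monitor, optics, close_job, models gives the robot as it stands.
- The arm moves only by the tool step_arm, never from a script. Its arguments are lists of equal length, an entry for each row: "fingers": the closure, from -1 (fully open) to 1 (shut); "travel": the shift along the tool's x, y, z scaled (see below), a list of three; "twist": the turn about the tool's z scaled (see below). In form: {"fingers": [fingers, ...], "travel": [[tx, ty, tz], ...], "twist": [twist, ...]}. A call has 1 to 10 rows; each row shifts and turns the commanded pose from where the row before left it, along the tool's axes as they then stand; what a row does not reach is not made up. The controller multiplies each number of a shift by 100 mm and each number of a turn by pi rad. A row lasts 1/8 s, in which the tool goes at most 62.5 mm and 10.7 degrees, less where a joint would pass 70% of its speed; a pose out of reach is approached as far as the arm can. A call with a number of a shift or a turn outside -1 to 1 is refused whole. A call with a gripper value outside its range is refused whole. The fingers move at their own pace and stop on an object; "force" is the grip in N (left out, the last holds). Time passes only in rows, so rows that do not move let the fingers close. It gives the time, the measured TCP pose, the force, the opening and the grip force at its end, in the units of the state.
- monitor.observe(): the state, without advancing time (a new reading comes with each control period).
- optics.get_image(name): name is "side" or "top" or "wrist"; returns (picture, depth): 384x512x3 uint8, blue, green, red; 384x512 float32, m along the optical axis (not along the pixel's ray), 0 where there is no reading.
- optics.get_calibration(name): a dict with "vertical_fov" (degrees; the focal length in pixels is half the picture's height over the tangent of half this angle, whatever the lens; pixels are square), "cx", "cy" (the principal point, pixels), "world_from_camera" (4x4, takes a point from camera to world coordinates). Camera axes: x right, y up, looking along -z (the intrinsics and any distortion apply to the point x, -y, -z); pixel columns grow to the right and rows downward; lengths in m; the calibration is good to about 2 mm. A picture is of the moment at which its call begins: read the wrist's pose just before it. get_calibration takes no time and is no camera call; for the wrist camera it gives the pose at the moment of the call.
- close_job(): hands the job in; it is judged then, once.
Trained networks look in the newest picture that a camera, given by its name, has taken for a name from the list of things; names that differ only in an ending like _2 or _b are one class to them, and where a whole thing is asked for, a point or a joint stands for the part that bears it (a point fixed in the world has none). Each returns a list of dicts, best first, with "confidence" (0 to 1); they miss things now and then, are a little off and sometimes report something else, mostly with a low value. They report only what shows in the picture. A call takes as long as a camera call.
- models.trace(camera, query): "mask" (384x512 bool, what is visible of it) and "point" ([column, row] in pixels, amid what is visible of it).
- models.landmark_of(camera, query): "point" ([column, row] in pixels: a listed point, or the origin of a listed thing).
The state is a dict: "time_s": time; "q": joint angles; "qvel": joint speeds; "joint_efforts": joint torques, N m; "position": TCP position; "tool_rot": TCP orientation; "ft_force": force on the tool from outside, world axes, zero at the start; "wrist_torque": the same for the moment, N m; "grip_width": finger opening in m; "gripper_force": force on a finger pad.
Only numpy, scipy, OpenCV 4.12 (cv2) and the standard library are available. Lean on these libraries where they do the work, as an engineer would, in place of code of your own. Each camera call takes 0.05 s, during which the arm holds its last target. There are 200 camera calls.

## Task

The silver tin is too tall for the bench curing lamp as the lamp is set. First slide the lamp's black paddle grip all the way left to its end stop, which lifts the lamp to its top setting; then push the tin in under the lamp, between the two side guides, until its far side lies flush against the back stop, and leave it there upright. Do not knock the lamp with the gripper, and leave the bamboo tray, the tape roll and the pen pot where they are.

Things in the scene. Friction and masses are not known exactly. Their poses are not given: they have to be found in the camera images.
- lamp_stand: Fixed bench curing lamp stand: grey portal of two columns and a top beam, 212 mm wide, beam top 165 mm above the table. Origin: on the table top, middle of the nest where the tin is to stand. x points along the lane from the infeed (robot's side) to the back stop, y left, z up. The tin slides on the table top itself. Beam and slide fill x = -42 to +54 mm from 110 mm up.
- mouth (a point): Where the straight lane begins: x = -60 mm of lamp_stand, mid-lane, 24 mm up (top of the guides). From here to the back stop the two aluminium side guides, 6 mm thick, have inner faces 61 mm either side of mid-lane. Towards the robot their lead-in plates flare outward at 28 degrees to x = -97 mm, where the mouth is about 160 mm wide. Axes as lamp_stand.
- back_stop (a point): Middle of the top near edge of the back stop, a grey bar 22 mm high across the lane, at x = +42 mm of lamp_stand. Axes as lamp_stand.
- lamp_head: Lamp head: flat dark housing with white underside, 114 x 126 mm, cooling fins on top, hanging in the portal over the nest. Origin: middle of its underside, above the nest. It moves only up and down, driven by the height slide: underside 41 mm above the table with the slide at 0, 69 mm with it at the left end stop (0.35 mm per mm of slide). Do not press on it with more than 15 N.
- lamp_lip (a point): Middle of the lower front edge of the lamp head, at x = -59 mm of lamp_stand. The housing is 20 mm thick here; its fins, 40 mm above its underside, begin 37 mm behind. The seated tin's near side lies 15 to 17 mm inside this lip, so the last of the push needs fingers that slope in under it, 20 to 50 degrees from vertical.
- height_slide (a joint): Travel of the height slide in m: 0 = right end (lamp low), 0.080 = left end stop (lamp at its top setting). It moves along +y of lamp_stand (left, seen from the robot), takes about 3 N, and stays where it is left. It starts somewhere in the right-hand half of its travel.
- grip (a point): Centre of the black paddle grip on the height slide: 16 mm thick along the sliding direction (y of lamp_stand), 32 mm wide along x, 44 mm high, upright; centre 194 mm, top 216 mm above the table. Free space on both sides and above; what lies below and beside it is at most 177 mm high. The lamp's two guide rods, 55 mm behind it, rise to 201 mm. Axes as lamp_stand.
- tin: Pressed silver-grey tin with a fixed lid, 88 mm deep (x) x 118 mm wide (y) x 60 mm high, about 0.25 kg. Below the lid (under 45 mm) the body is 84 x 116 mm. Origin: centre of its underside; x along its depth, z up. It starts on the table before the infeed, x roughly along the lane, up to 22 mm to either side and turned up to 0.18 rad.
- tray: Bystander: bamboo organiser tray, 136 x 225 x 48 mm, origin at the centre of its underside.
- tape_roll: Bystander: roll of packing tape lying flat, 93 mm across, 48 mm high, origin at the centre of its underside.
- pots: Bystander: black pen pot with pens, 85 mm across, 169 mm high, origin at the centre of its underside.

How it is judged:
By the outcome, as a careful person would: the job done as asked, in the order asked, and still so for the second after the job is handed in, with the robot touching nothing.
It also fails if it takes over 54 s, if anything falls off the work surface, if the arm or the gripper's body presses on something with over 40 N, if the wrist force passes 120 N, or if a joint passes its speed limit or range.

## Working session

There is one attempt and no reset: what is moved stays moved. The work goes in short steps, Python scripts to look and compute and a tool call to move; the robot and the scene stay as the last step left them, time stands still between calls to the robot, and variables do not carry over. Pictures are saved under pics/ and viewed, at most 10 in all, crops included, and the job is handed in when it is done.

Besides the shell and the picture viewer there is one more tool, called after ">>>" as name([rows], argument=value, ...), one row to a line, values as JSON. step_arm: Moves the arm, as the interface text tells. Its arguments: {"type":"object","properties":{"fingers":{"type":"array","items":{"type":"number"}},"travel":{"type":"array","items":{"type":"array","items":{"type":"number"}}},"twist":{"type":"array","items":{"type":"number"}},"force":{"type":"number"}},"required":["fingers","travel","twist"]}

```bash
mkdir -p pics; cat > h.py <<'E'
import numpy as np, cv2
from rig import monitor, optics, close_job, models
def pix2w(cam,u,v,d=None,z=None):
    c=optics.get_calibration(cam); f=192/np.tan(np.radians(c['vertical_fov']/2)); T=np.array(c['world_from_camera'])
    r=np.array([(u-c['cx'])/f,-(v-c['cy'])/f,-1.])
    if d is not None: return T[:3,:3]@(r*d)+T[:3,3]
    w=T[:3,:3]@r; return T[:3,3]+w*(z-T[2,3])/w[2]
def cloud(cam,depth,mask):
    v,u=np.nonzero(mask&(depth>0)); d=depth[v,u]
    c=optics.get_calibration(cam); f=192/np.tan(np.radians(c['vertical_fov']/2)); T=np.array(c['world_from_camera'])
    return (np.c_[(u-c['cx'])/f*d,-(v-c['cy'])/f*d,-d])@T[:3,:3].T+T[:3,3]
E
python3 - <<'E'
from h import *
s=monitor.observe(); print(s['time_s'],s['position'],np.round(s['tool_rot'],3).tolist(),s['grip_width'])
ims=[]
for c in ['top','side']:
    im,d=optics.get_image(c); ims.append(im); np.save(c+'_d.npy',d)
    cal=optics.get_calibration(c); print(c,cal['vertical_fov'],np.round(cal['world_from_camera'],3).tolist(),[k for k in cal])
    for q in ['lamp_stand','mouth','back_stop','lamp_head','lamp_lip','grip','tin','tray','tape_roll','pots']:
        for r in models.landmark_of(c,q)[:1]:
            u,v=r['point']; dd=d[min(383,max(0,int(round(v)))),min(511,max(0,int(round(u))))]
            print(c,q,round(r['confidence'],2),np.round([u,v]),np.round(pix2w(c,u,v,dd),3))
cv2.imwrite('pics/a.png',cv2.resize(np.vstack(ims),None,fx=.78,fy=.78))
cv2.imwrite('pics/top.png',ims[0]);cv2.imwrite('pics/side.png',ims[1])
E
```

```text
0.0 [0.24140908 0.4938529  0.23070203] [[-0.898, 0.439, -0.001], [0.439, 0.898, -0.001], [0.0, -0.001, -1.0]] 0.0854776420039185
top 54.21307475400868 [[-0.001, 0.994, -0.11, 0.464], [-1.0, -0.005, -0.029, -0.032], [-0.029, 0.11, 0.993, 1.182], [0.0, 0.0, 0.0, 1.0]] ['vertical_fov', 'cx', 'cy', 'world_from_camera']
top lamp_stand 0.85 [287. 176.] [ 0.622 -0.075  0.171]
top lamp_head 0.97 [285. 173.] [ 0.632 -0.073  0.149]
top lamp_lip 0.79 [286. 192.] [ 0.595 -0.08  -0.002]
top grip 0.91 [296. 173.] [ 0.622 -0.099  0.215]
top tin 0.82 [305. 234.] [ 0.463 -0.134  0.057]
top tray 0.59 [159. 194.] [0.591 0.321 0.01 ]
top tape_roll 0.73 [371. 225.] [ 0.492 -0.345  0.001]
top pots 0.78 [372. 171.] [ 0.655 -0.341  0.036]
side 56.35830577861926 [[0.514, 0.688, -0.511, -0.028], [-0.858, 0.412, -0.307, -0.404], [-0.001, 0.597, 0.802, 1.088], [0.0, 0.0, 0.0, 1.0]] ['vertical_fov', 'cx', 'cy', 'world_from_camera']
side lamp_stand 0.66 [274. 200.] [ 0.601 -0.101  0.067]
side mouth 0.45 [347. 228.] [ 0.625 -0.358  0.069]
side back_stop 0.92 [279. 186.] [ 0.625 -0.103  0.124]
side lamp_head 0.79 [277. 194.] [ 0.625 -0.1    0.071]
side lamp_lip 0.91 [272. 203.] [ 0.598 -0.095  0.052]
side grip 0.7 [271. 204.] [ 0.624 -0.078 -0.003]
side tin 0.65 [264. 246.] [ 0.433 -0.157  0.065]
side tray 0.69 [178. 167.] [0.569 0.302 0.027]
side tape_roll 0.88 [319. 270.] [ 0.48  -0.338  0.001]
side pots 0.81 [347. 232.] [ 0.626 -0.363  0.044]
```

View pics/a.png

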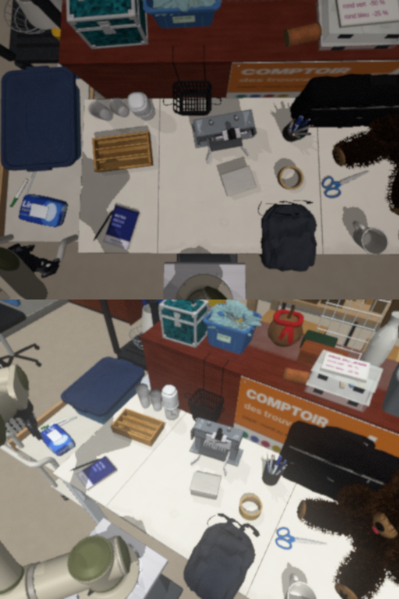

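The top view shows the lamp (around 285,173 px full-size) slightly rotated, the tin in front of it (305,234), tape to the right, and the tray to the left. Next I'll measure using depth.

```bash
python3 - <<'E'
from h import *
a=cv2.resize(cv2.imread('pics/top.png')[125:275,225:400],None,fx=3.4,fy=3.4,interpolation=cv2.INTER_CUBIC)
b=cv2.resize(cv2.imread('pics/side.png')[140:270,215:345],None,fx=3.9,fy=3.9,interpolation=cv2.INTER_CUBIC)
b=cv2.resize(b,(int(b.shape[1]),510)); a=cv2.resize(a,(595,510))
o=np.hstack([a,b]); cv2.imwrite('pics/b.png',cv2.resize(o,None,fx=800/o.shape[1],fy=800/o.shape[1]))
for c in ['top','side']:
    d=np.load(c+'_d.npy'); P=cloud(c,d,np.ones_like(d,bool)); 
    tb=P[(abs(P[:,0]-.5)<.1)&(abs(P[:,1])<.1)]; print(c,'table z',np.median(tb[:,2]))
    t=P[(abs(P[:,0]-.45)<.1)&(abs(P[:,1]+.14)<.12)&(abs(P[:,2]-.06)<.009)&(P[:,0]<.535)]
    print('tin',len(t),cv2.minAreaRect((t[:,:2]*1000).astype(np.float32)),t[:,2].mean())
    L=P[(abs(P[:,0]-.63)<.15)&(abs(P[:,1]+.08)<.16)]
    for lo,hi in [(.015,.028),(.06,.1),(.1,.14),(.155,.182),(.185,.205),(.205,.225)]:
        k=L[(L[:,2]>lo)&(L[:,2]<hi)]
        if len(k)>3: print(lo,hi,len(k),k[:,:2].min(0).round(3),k[:,:2].max(0).round(3),k.mean(0).round(4),cv2.minAreaRect((k[:,:2]*1000).astype(np.float32)))
E
```

```text
top table z -0.0002548498592365167
tin 1183 ((434.4219055175781, -155.53005981445312), (189.32476806640625, 129.01528930664062), 29.880352020263672) 0.05973555521555677
0.015 0.028 93 [ 0.544 -0.181] [0.638 0.007] [ 0.5901 -0.0757  0.023 ] ((602.5260620117188, -86.55677795410156), (92.35794067382812, 176.8348388671875), 9.611871719360352)
0.06 0.1 1074 [ 0.481 -0.192] [0.78 0.08] [ 0.635  -0.0556  0.0733] ((642.821044921875, -78.2333984375), (395.05047607421875, 185.35617065429688), 32.437843322753906)
0.1 0.14 217 [ 0.596 -0.188] [0.78  0.079] [ 0.6659 -0.0557  0.1232] ((678.6531372070312, -53.99787902832031), (210.484130859375, 200.2251434326172), 28.656578063964844)
0.155 0.182 2179 [ 0.596 -0.191] [0.779 0.077] [ 0.6673 -0.0771  0.1662] ((693.47412109375, -53.300018310546875), (178.48146057128906, 252.8495330810547), 10.141290664672852)
0.185 0.205 18 [ 0.614 -0.108] [0.704 0.044] [ 0.6569 -0.0517  0.1936] ((672.3599853515625, -40.73905944824219), (173.59620666503906, 38.64262771606445), 59.53084182739258)
0.205 0.225 344 [ 0.614 -0.114] [0.779 0.078] [ 0.6998 -0.0293  0.213 ] ((
[... 591 characters left out ...]
83642578125)
0.1 0.14 428 [ 0.597 -0.191] [0.78 0.08] [ 0.6488 -0.0665  0.1255] ((695.681396484375, -51.77378845214844), (174.29080200195312, 254.5631866455078), 9.464861869812012)
0.155 0.182 1263 [ 0.594 -0.19 ] [0.78  0.076] [ 0.6667 -0.073   0.1654] ((692.5319213867188, -53.457763671875), (180.71633911132812, 249.9718780517578), 10.014612197875977)
0.185 0.205 96 [ 0.614 -0.113] [0.779 0.079] [ 0.6884 -0.0221  0.1942] ((667.5736083984375, -25.714889526367188), (179.37478637695312, 132.31741333007812), 33.60738754272461)
0.205 0.225 206 [ 0.614 -0.113] [0.779 0.079] [ 0.6988 -0.0298  0.2112] ((709.1949462890625, -40.6287841796875), (209.03076171875, 119.26663970947266), 64.29486846923828)
```

View pics/b.png

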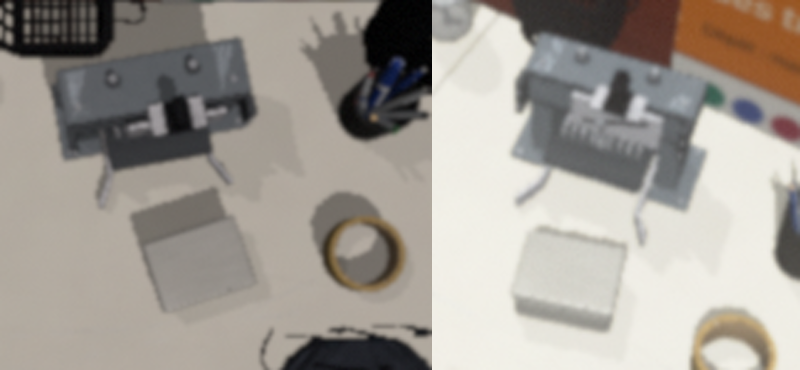

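The crop shows the lamp turned about 10° to the left. The black grip sits right of centre, between the white brackets. The tin is clear of the mouth and also turned left. Next I'll fit each object separately.

```bash
python3 - <<'E'
from h import *
for c in ['top','side']:
    im,d=optics.get_image(c)
    for q,lo,hi in [('tin',.05,.07),('lamp_stand',.158,.172),('lamp_stand',.016,.028),('grip',.205,.225),('lamp_head',.05,.1)]:
        for r in models.trace(c,q)[:1]:
            m=r['mask']
            if q=='lamp_stand': m=cv2.dilate(m.astype(np.uint8),np.ones((5,5)))>0
            P=cloud(c,d,m); k=P[(P[:,2]>lo)&(P[:,2]<hi)]
            if q=='lamp_stand' : k=k[k[:,0]<.72]
            if len(k)>3:
                rr=cv2.minAreaRect((k[:,:2]*1000).astype(np.float32))
                print(c,q,lo,round(r['confidence'],2),m.sum(),len(k),np.round(k.mean(0),4),np.round(rr[0],1),np.round(rr[1],1),round(rr[2],1),np.round(k.min(0),3),np.round(k.max(0),3))
            if q=='lamp_stand': np.save(f'{c}{lo}.npy',k)
            if q=='tin': np.save(f'{c}tin.npy',k)
            if q=='grip': print(np.round(r['point']), [np.round(pix2w(c,*r['point'],z=.21),3)])
E
```

```text
top tin 0.05 0.94 1165 1152 [ 0.4706 -0.1342  0.0598] [ 470.2 -134.8] [ 87.8 117.9] 18.3 [ 0.417 -0.198  0.052] [ 0.526 -0.068  0.067]
top lamp_stand 0.158 0.55 3995 1927 [ 0.6672 -0.079   0.1654] [658.8 -80.4] [ 93.3 212.1] 9.8 [ 0.597 -0.191  0.158] [0.719 0.03  0.172]
top lamp_stand 0.016 0.55 3995 91 [ 0.5904 -0.0725  0.0234] [602.5 -86.6] [ 92.6 176.9] 9.7 [ 0.544 -0.181  0.017] [0.638 0.007 0.028]
top grip 0.205 0.93 392 81 [ 0.6296 -0.1032  0.2143] [ 630.3 -103.5] [31.9 18.1] 10.5 [ 0.614 -0.114  0.207] [ 0.646 -0.093  0.219]
[293. 176.] [array([ 0.616, -0.091,  0.21 ])]
top lamp_head 0.05 0.8 583 526 [ 0.611  -0.0826  0.0691] [614.2 -88.1] [ 49.7 127.4] 4.9 [ 0.585 -0.152  0.057] [ 0.635 -0.024  0.089]
side tin 0.05 0.78 1050 864 [ 0.4665 -0.1352  0.0587] [ 469.5 -133.2] [ 89.3 116.5] 17.9 [ 0.413 -0.201  0.051] [ 0.523 -0.068  0.065]
side lamp_stand 0.158 0.87 3747 1011 [ 0.664  -0.081   0.1642] [662.5 -79. ] [105.9 212.7] 8.4 [ 0.595 -0.19   0.158] [0.719 0.03  0.172]
side lamp_stand 0.016 0.87 3747 120 [ 0.6147 -0.1046  0.0223] [626.3 -85.8] [144.3 195.8] 9.9 [ 0.541 -0.181  0.016] [0.714 0.014 0.028]
side lamp_head 0.05 0.92 632 604 [ 0.6184 -0.0884  0.0696] [628.4 -84.6] [ 77.5 125.6] 10.5 [ 0.579 -0.153  0.05 ] [ 0.664 -0.021  0.099]
```

>>> step_arm([
  [0,0,-0.2],
  [0,0,-0.2],
  [0,0,-0.2],
  [0,0,-0.2],
], fingers=[-1,-1,-1,-1], twist=[-0.05,-0.05,-0.05,-0.05])

```text
time_s: 2.2
position: [0.2416, 0.494, 0.312]
tool_rot: [[-0.984, -0.178, 0.0], [-0.178, 0.984, -0.0], [-0.0, -0.0, -1.0]]
ft_force: [-0.3, -0.1, 0.1]
grip_width: 0.0855
gripper_force: 0.0
```

```bash
cat >> h.py <<'E'
PSI=np.radians(9.8); O=np.array([.6540,-.0810,0]); LR=np.array([[np.cos(PSI),-np.sin(PSI),0],[np.sin(PSI),np.cos(PSI),0],[0,0,1]])
def L2W(p): return O+LR@np.array(p)
def W2L(p): return LR.T@(np.array(p)-O)
def go(target):
    s=monitor.observe(); R=np.array(s['tool_rot']); p=np.array(s['position'])
    print('t',round(s['time_s'],2),'pos',p.round(4),'lane',(W2L(p)*1000).round(1),'z axis(lane)',(LR.T@R[:,2]).round(3),'y(lane)',(LR.T@R[:,1]).round(3),'q',np.round(s['q'],1),'F',np.round(s['ft_force'],1),'w',round(s['grip_width'],4))
    if target is not None: print('travel total',(R.T@(np.array(target)-p)*10).round(3))
E
python3 -c "
from h import *
go([.630,-.1035,.300])
c=optics.get_calibration('wrist');s=monitor.observe();R=np.array(s['tool_rot']);T=np.array(c['world_from_camera'])
print('cam in tool',R.T@(T[:3,3]-s['position']),(R.T@-T[:3,2]).round(2))
g=W2L([.6303,-.1035,.194]);print(g)"
```

```text
t 2.2 pos [0.2416 0.494  0.312 ] lane [-308.6  636.8  312. ] z axis(lane) [ 0. -0. -1.] y(lane) [-0.008  1.    -0.   ] q [ 51.6  19.3  64.9  -0.   95.7 -48.6] F [-0.3 -0.1  0.1] w 0.0855
travel total [-2.761 -6.571  0.12 ]
cam in tool [ 6.55282693e-02 -5.21728483e-05 -1.42476063e-01] [-0.26 -0.    0.97]
[-0.02718388 -0.01813771  0.194     ]
```

>>> step_arm([
  [-0.23,-0.55,0],
  [-0.23,-0.55,0],
  [-0.23,-0.55,0],
  [-0.23,-0.55,0],
  [-0.23,-0.55,0],
  [-0.23,-0.55,0],
  [-0.23,-0.55,0],
  [-0.23,-0.55,0],
  [-0.23,-0.55,0],
  [-0.23,-0.55,0],
], fingers=[-1,-1,-1,-1,-1,-1,-1,-1,-1,-1], twist=[0,0,0,0,0,0,0,0,0,0])

```text
time_s: 3.45
position: [0.5639, -0.0098, 0.3114]
tool_rot: [[-0.985, -0.172, 0.0], [-0.172, 0.985, 0.0], [-0.0, 0.0, -1.0]]
ft_force: [0.4, -0.1, 0.5]
grip_width: 0.0853
gripper_force: 0.0
```

```bash
python3 -c "
from h import *
go([.630,-.1035,.300])"
```

```text
t 3.45 pos [ 0.5639 -0.0098  0.3114] lane [-76.7  85.5 311.4] z axis(lane) [ 0.  0. -1.] y(lane) [-0.002  1.     0.   ] q [ -13.    20.9   62.7    0.    96.4 -113. ] F [ 0.4 -0.1  0.5] w 0.0853
travel total [-0.49  -1.037  0.114]
```

>>> step_arm([
  [-0.245,-0.52,0.06],
  [-0.245,-0.52,0.05],
  [0,0,0],
], fingers=[-1,-1,-1], twist=[0,0,0])

```text
time_s: 3.82
position: [0.6304, -0.1053, 0.2978]
tool_rot: [[-0.986, -0.169, -0.003], [-0.169, 0.986, 0.001], [0.003, 0.001, -1.0]]
ft_force: [-0.0, 0.2, 0.1]
grip_width: 0.0854
gripper_force: 0.0
```

```bash
python3 - <<'E'
from h import *
go([.630,-.1035,.190])
im,d=optics.get_image('wrist'); cv2.imwrite('pics/w1.png',im)
for q in ['grip','lamp_lip','mouth','back_stop']:
    for r in models.landmark_of('wrist',q)[:1]:
        u,v=r['point']; z={'grip':.194,'lamp_lip':None,'mouth':.024,'back_stop':.022}[q]
        print(q,round(r['confidence'],2),np.round([u,v]), W2L(pix2w('wrist',u,v,z=z)).round(4) if z else '')
for r in models.trace('wrist','grip')[:1]:
    P=cloud('wrist',d,r['mask']); k=P[(P[:,2]>.208)&(P[:,2]<.224)]; k=(k-O)@LR
    print(r['confidence'],len(k),cv2.minAreaRect((k[:,:2]*1000).astype(np.float32)))
P=cloud('wrist',d,np.ones_like(d,bool));P=(P-O)@LR;
k=P[abs(P[:,2]-.165)<.004]; print('beam',len(k),k.min(0),k.max(0),cv2.minAreaRect((k[:,:2]*1000).astype(np.float32)))
E
```

```text
t 3.83 pos [ 0.6304 -0.1053  0.2978] lane [-27.4 -19.9 297.8] z axis(lane) [-0.003  0.001 -1.   ] y(lane) [0.001 1.    0.001] q [ -20.1   29.7   50.5   -0.   100.  -119.8] F [-0.   0.2  0.1] w 0.0854
travel total [-0.002  0.017  1.078]
grip 0.73 [260. 188.] [-0.0266 -0.0145  0.194 ]
lamp_lip 0.96 [272. 138.] 
mouth 0.68 [271. 175.] [-0.001   0.0043  0.024 ]
0.88 689 ((-25.943744659423828, -11.821206092834473), (30.501991271972656, 17.821088790893555), 0.20168305933475494)
beam 7890 [-0.06460485 -0.31423727  0.16101657] [0.20120462 0.2888141  0.16899991] ((52.30462646484375, -2.435455322265625), (595.7147827148438, 217.7725830078125), 79.9561538696289)
```

View pics/w1.png

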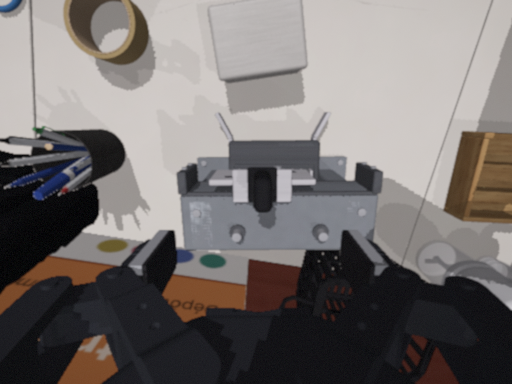

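The wrist view shows the grip at (262,188), midway between the open fingers (155 and 365). The fingers can straddle it and go down.

>>> step_arm([
  [0,0.02,0.4],
  [0,0.02,0.4],
  [0,0,0.27],
  [0,0,0],
  [0,0,0],
  [0,0,0],
  [0,0,0],
], fingers=[-1,-1,-1,0.3,0.3,0.3,0.3], twist=[0,0,0,0,0,0,0], force=20)

```text
time_s: 5.0
position: [0.6288, -0.098, 0.1942]
tool_rot: [[-0.985, -0.173, 0.001], [-0.173, 0.985, -0.0], [-0.001, -0.001, -1.0]]
ft_force: [-0.3, -0.5, 0.4]
grip_width: 0.0298
gripper_force: 0.0
```

>>> step_arm([
  [0,0.1,0],
  [0,0.1,0],
  [0,0.1,0],
  [0,0.1,0],
  [0,0.1,0],
], fingers=[0.3,0.3,0.3,0.3,0.3], twist=[0,0,0,0,0])

```text
time_s: 5.62
position: [0.62, -0.048, 0.1935]
tool_rot: [[-0.985, -0.173, 0.0], [-0.173, 0.985, -0.0], [-0.0, -0.0, -1.0]]
ft_force: [1.2, -3.2, 2.8]
grip_width: 0.0299
gripper_force: 1.9
```

>>> step_arm([
  [0,0.06,0],
  [0,0.04,0],
], fingers=[0.3,0.3], twist=[0,0])

```text
time_s: 5.88
position: [0.6183, -0.0385, 0.1933]
tool_rot: [[-0.985, -0.173, 0.0], [-0.173, 0.985, -0.0], [-0.0, -0.0, -1.0]]
ft_force: [0.6, -4.3, 1.8]
grip_width: 0.0299
gripper_force: 1.8
```

>>> step_arm([
  [0,0.03,0],
  [0,0.02,0],
], fingers=[0.3,0.3], twist=[0,0])

```text
time_s: 6.12
position: [0.618, -0.0369, 0.1933]
tool_rot: [[-0.985, -0.171, 0.002], [-0.171, 0.985, -0.006], [-0.001, -0.006, -1.0]]
ft_force: [4.1, -21.8, 0.9]
grip_width: 0.0298
gripper_force: 10.8
```

>>> step_arm([
  [0,-0.07,0],
  [0,-0.03,0],
  [0,0,-0.5],
  [0,0,-0.6],
  [0,0.3,-0.5],
  [0,0.3,-0.5],
], fingers=[0.3,0.3,0.3,0.3,0.3,0.3], twist=[0,0,0,0,0,0])

```text
time_s: 6.88
position: [0.6082, 0.0164, 0.4048]
tool_rot: [[-0.985, -0.173, -0.001], [-0.173, 0.985, 0.001], [0.001, 0.001, -1.0]]
ft_force: [0.6, 0.2, -0.3]
grip_width: 0.0301
gripper_force: 0.0
```

```bash
python3 - <<'E'
from h import *
go([.60,.10,.5])
im,d=optics.get_image('side'); 
for c,dd in [('side',d),('top',np.load('top_d.npy'))]:
    P=cloud(c,dd,np.ones_like(dd,bool))
    for x in np.arange(.6,1.1,.08):
        k=P[(abs(P[:,0]-x)<.04)&(abs(P[:,1]-.05)<.25)]
        print(c,round(x,2),len(k),k[:,2].max().round(3) if len(k) else '')
r=models.trace('side','lamp_head')[0]; k=cloud('side',d,r['mask']); k=(k-O)@LR
f=k[(k[:,0]<-.05)&(abs(k[:,1])<.05)]; print('head front z',np.percentile(f[:,2],[2,10,50,90,98]).round(3))
r=models.trace('side','grip')[0]; k=cloud('side',d,r['mask']); k=(k-O)@LR; print('grip',np.median(k,0))
E
```

```text
t 6.88 pos [0.6082 0.0164 0.4048] lane [-28.6 103.7 404.8] z axis(lane) [-0.001  0.001 -1.   ] y(lane) [-0.003  1.     0.001] q [-9.600e+00  2.590e+01  4.000e+01  1.000e-01  1.141e+02 -1.095e+02] F [ 0.6  0.2 -0.3] w 0.0301
travel total [-0.063  0.839 -0.951]
side 0.6 7239 0.708
side 0.68 3083 0.69
side 0.76 1694 0.216
side 0.84 7668 0.519
side 0.92 3602 0.538
side 1.0 2138 0.538
side 1.08 1439 0.523
top 0.6 4582 0.221
top 0.68 4305 0.218
top 0.76 3636 0.218
top 0.84 17774 0.523
top 0.92 8359 0.525
top 1.0 1037 0.438
top 1.08 0 
head front z [0.072 0.078 0.086 0.09  0.091]
grip [-0.05485877 -0.2703704   0.07764429]
```

>>> step_arm([
  [0,0.4,-0.45],
  [0,0.4,-0.45],
  [0,0,-0.6],
  [0,0,-0.6],
  [0,0,-0.6],
  [0,0,-0.6],
], fingers=[0.3,0.3,0.3,0.3,0.3,0.3], twist=[0,0,0,0,0,0])

```text
time_s: 7.78
position: [0.4984, 0.0785, 0.6081]
tool_rot: [[-0.983, -0.173, 0.062], [-0.172, 0.985, 0.011], [-0.063, -0.0, -0.998]]
ft_force: [-0.3, 0.6, 0.8]
grip_width: 0.0299
gripper_force: 0.0
```

```bash
python3 - <<'E'
from h import *
go([.50,.10,.5])
E
```

```text
t 7.78 pos [0.4984 0.0785 0.6081] lane [-126.2  183.6  608.1] z axis(lane) [ 0.063  0.    -0.998] y(lane) [-0.003  1.    -0.   ] q [  -5.    21.    12.9    1.5  142.6 -103.7] F [-0.3  0.6  0.8] w 0.0299
travel total [0.015 0.209 1.082]
```

>>> step_arm([
  [-0.5,0.05,0],
  [-0.5,0.05,0],
  [-0.5,0,0],
  [-0.5,0,0],
], fingers=[0.3,0.3,0.3,0.3], twist=[0,0,0,0])

```text
time_s: 8.28
position: [0.6171, 0.1093, 0.5256]
tool_rot: [[-0.978, -0.173, 0.119], [-0.171, 0.985, 0.021], [-0.121, -0.0, -0.993]]
ft_force: [0.3, 0.3, -0.6]
grip_width: 0.0301
gripper_force: 0.0
```

```bash
python3 - <<'E'
from h import *
go(None)
E
```

```text
t 8.28 pos [0.6171 0.1093 0.5256] lane [ -3.9 193.8 525.6] z axis(lane) [ 0.121  0.    -0.993] y(lane) [-0.003  1.    -0.   ] q [  -1.3   30.1   12.9    1.8  130.2 -100. ] F [ 0.3  0.3 -0.6] w 0.0301
```

>>> step_arm([
  [-0.3,0,-0.5],
  [-0.3,0,-0.5],
  [-0.3,0,-0.5],
  [-0.3,0,-0.5],
  [-0.3,0,-0.5],
  [-0.3,0,-0.5],
], fingers=[0.3,0.3,0.3,0.3,0.3,0.3], twist=[0,0,0,0,0,0])

```text
time_s: 9.02
position: [0.5538, 0.0984, 0.6161]
tool_rot: [[-0.946, -0.173, 0.273], [-0.166, 0.985, 0.047], [-0.277, -0.001, -0.961]]
ft_force: [-0.0, 0.0, -0.2]
grip_width: 0.0303
gripper_force: 0.0
```

```bash
python3 - <<'E'
from h import *
go(None)
E
```

```text
t 9.03 pos [0.5538 0.0984 0.6161] lane [-68.2 193.8 616.1] z axis(lane) [ 0.277 -0.    -0.961] y(lane) [-0.002  1.    -0.001] q [  -3.7   21.3   12.7    4.8  130.2 -100. ] F [-0.   0.  -0.2] w 0.0303
```

>>> step_arm([
  [-0.45,0,-0.4],
  [-0.45,0,-0.4],
  [-0.45,0,-0.4],
  [-0.45,0,-0.4],
  [-0.45,0,-0.4],
  [-0.45,0,-0.4],
  [-0.45,0,-0.4],
  [-0.45,0,-0.4],
  [-0.45,0,-0.4],
], fingers=[0.3,0.3,0.3,0.3,0.3,0.3,0.3,0.3,0.3], twist=[0,0,0,0,0,0,0,0,0])

```text
time_s: 10.15
position: [0.5417, 0.096, 0.6885]
tool_rot: [[-0.841, -0.173, 0.512], [-0.148, 0.985, 0.089], [-0.52, -0.001, -0.854]]
ft_force: [0.1, -0.8, -0.5]
grip_width: 0.03
gripper_force: 0.0
```

```bash
python3 - <<'E'
from h import *
go(L2W([-.285,-.03,.2]))
E
```

```text
t 10.15 pos [0.5417 0.096  0.6885] lane [-80.6 193.5 688.5] z axis(lane) [ 0.52   0.001 -0.854] y(lane) [-0.003  1.    -0.001] q [ -6.3  15.4  12.7   9.7 121.2 -98.9] F [ 0.1 -0.8 -0.5] w 0.03
travel total [ 4.292 -2.226  3.109]
```

```bash
python3 - <<'E'
from h import *
from scipy.optimize import least_squares, brentq
# q2,q3,q5,r,z
D=np.array([[21.807,74.336,83.858,np.hypot(.2414,.4939),.2307],[19.3,64.9,95.7,np.hypot(.2416,.494),.312],[20.9,62.7,96.4,np.hypot(.5639,.0098),.3114],[29.7,50.5,100,np.hypot(.6304,.1053),.2978],[25.9,40,114.1,np.hypot(.6082,.0164),.4048],[21,12.9,142.6,np.hypot(.4984,.0785),.6081],[30.1,12.9,130.2,np.hypot(.6171,.1093),.5256],[21.3,12.7,130.2,np.hypot(.5538,.0984),.6161]])
def fk(p,q2,q3,q5):
    a,h,L1,L2,o,d=p; t=np.radians(180-q2-q3-q5); q2,q3=np.radians([q2,q3]); b=q2+q3+o
    return a+L1*np.sin(q2)+L2*np.sin(b)+d*np.sin(t), h+L1*np.cos(q2)+L2*np.cos(b)-d*np.cos(t)
def res(p): return np.concatenate([np.array(fk(p,*r[:3]))-r[3:] for r in D])
s=least_squares(res,[0,.3,.3,.35,0,.2]); p=s.x; print(p.round(3),np.abs(s.fun).max())
for tilt in (31,36,42):
  for r,z in [(.38,.02),(.41,.02),(.5,.02),(.61,.02)]:
    def g(q): return np.array(fk(p,q[0],q[1],180-tilt-q[0]-q[1]))-[r,z]
    k=least_squares(g,[20,100],bounds=([-60,5],[140,170])); print(tilt,r,k.x.round(1),round(180-tilt-k.x.sum(),1),np.abs(k.fun).max().round(4))
E
```

```text
[0.019 0.151 0.523 0.365 0.291 0.263] 0.0006910654873500954
31 0.38 [ 28.6 138.5] -18.0 0.0
31 0.41 [ 28.4 133.7] -13.1 0.0
31 0.5 [ 30.4 120. ] -1.4 0.0
31 0.61 [ 35.4 103.1] 10.5 0.0
36 0.38 [ 32.9 142.6] -31.4 0.0
36 0.41 [ 31.6 137.5] -25.1 0.0
36 0.5 [ 31.9 123.4] -11.3 0.0
36 0.61 [ 35.9 106.5] 1.6 0.0
42 0.38 [ 41.1 147.8] -50.9 0.0
42 0.41 [ 37.4 142.1] -41.5 0.0
42 0.5 [ 34.7 127.3] -24.0 0.0
42 0.61 [ 37.2 110.3] -9.5 0.0
```

```bash
cat > ik.py <<'E'
from h import *
from scipy.optimize import least_squares
a,h,L1,L2,o,d=.019,.151,.523,.365,.291,.263
def ik(lane,tilt):
    t=np.radians(tilt); zt=LR@np.array([np.sin(t),0,-np.cos(t)]); w=L2W(lane)-d*zt
    rw=np.hypot(w[0],w[1])-a; zw=w[2]-h; az=np.arctan2(w[1],w[0])
    D=np.hypot(rw,zw); c=(D*D-L1**2-L2**2)/(2*L1*L2); b=np.arccos(np.clip(c,-1,1)); 
    q2=np.arctan2(rw,zw)-np.arctan2(L2*np.sin(b),L1+L2*np.cos(b)); q3=b-o
    e=q2+q3; er=np.array([np.cos(az),np.sin(az),0]); f=np.sin(e)*er+np.array([0,0,np.cos(e)]); n=np.cos(e)*er-np.array([0,0,np.sin(e)])
    side=np.array([-np.sin(az),np.cos(az),0])
    return np.degrees([az,q2,q3,np.arctan2(zt@side,zt@n),np.arccos(zt@f)]).round(1)
if __name__=='__main__':
    print(W2L([.5417,.096,.6885]),ik([-.0806,.1935,.6885],31.3))
    for tilt in (25,28,31,35):
        for x,y,z in [(-.28,-.02,.02),(-.2,0,.02),(-.15,0,.02),(-.1,0,.1),(-.1,0,.02),(-.075,0,.02),(-.053,0,.02),(-.053,-.03,.02)]: print(tilt,x,y,z,ik([x,y,z],tilt))
E
python3 ik.py
```

```text
[-0.08053423  0.19353172  0.6885    ] [ 10.1  15.   13.6  -0.2 120.1]
25 -0.28 -0.02 0.02 [-31.6  26.8 126.4  65.8  17.8]
25 -0.2 0 0.02 [-21.1  28.8 118.4  49.5  16.6]
25 -0.15 0 0.02 [-17.6  30.9 111.8  37.7  18.5]
25 -0.1 0 0.1 [-14.7  24.6 100.8  18.8  33. ]
25 -0.1 0 0.02 [-14.7  33.2 104.9  28.8  21.3]
25 -0.075 0 0.02 [-13.5  34.5 101.3  25.3  23. ]
25 -0.053 0 0.02 [-12.5  35.7  98.1  22.6  24.6]
25 -0.053 -0.03 0.02 [-15.6  36.4  96.1  23.8  26.6]
28 -0.28 -0.02 0.02 [-33.1  27.7 128.1  81.3  18.9]
28 -0.2 0 0.02 [-22.1  29.4 120.3  67.6  15.6]
28 -0.15 0 0.02 [-18.4  31.2 113.7  52.6  16.2]
28 -0.1 0 0.1 [-15.3  24.4 102.9  24.1  29.2]
28 -0.1 0 0.02 [-15.3  33.3 106.9  39.9  18.1]
28 -0.075 0 0.02 [-14.1  34.6 103.3  34.7  19.5]
28 -0.053 0 0.02 [-13.   35.7 100.1  30.8  20.8]
28 -0.053 -0.03 0.02 [-16.2  36.4  98.1  31.6  23.1]
31 -0.28 -0.02 0.02 [-34.7  28.8 129.7  94.6  21.2]
31 -0.2 0 0.02 [-23.1  30.1 122.1  86.4  16.3]
31 -0.15 0 0.02 [-19.2  31.7 115.6  71.2  15.3]
31 -0.1 0 0.1 [-16.   24.3 104.9  31.1  25.7]
31 -0.1 0 0.02 [-16.   33.6 108.8  55.3  15.8]
31 -0.075 0 0.02 [-14.7  34.8 105.3  48.1  16.7]
31 -0.053 0 0.02 [-13.6  35.8 102.1  42.4  17.6]
31 -0.053 -0.03 0.02 [-16.8  36.5 100.1  42.1  20.1]
35 -0.28 -0.02 0.02 [-36.8  30.8 131.9 107.6  25.9]
35 -0.2 0 0.02 [-24.5  31.4 124.5 106.8  19.7]
35 -0.15 0 0.02 [-20.3  32.6 118.   96.1  16.8]
35 -0.1 0 0.1 [-16.9  24.4 107.5  44.1  21.8]
35 -0.1 0 0.02 [-16.9  34.3 111.2  81.   15.1]
35 -0.075 0 0.02 [-15.5  35.3 107.8  72.4  14.9]
35 -0.053 0 0.02 [-14.3  36.3 104.6  64.7  15. ]
35 -0.053 -0.03 0.02 [-17.6  36.9 102.6  61.1  17.5]
```

```bash
cat > ik2.py <<'E'
from h import *
from scipy.optimize import least_squares
from scipy.spatial.transform import Rotation as Rn
def fk(p,q):
    a,h,L1,L2,o,d,e,c6=p; q1,q2,q3,q4,q5,q6=np.radians(q)
    Z=lambda t:Rn.from_euler('z',t).as_matrix(); Y=lambda t:Rn.from_euler('y',t).as_matrix()
    w=np.array([a+L1*np.sin(q2)+L2*np.sin(q2+q3+o),e,h+L1*np.cos(q2)+L2*np.cos(q2+q3+o)])
    R=Z(q1)@Y(q2+q3)@Z(p4*q4)@Y(q5)@Z(q6+c6)
    return Z(q1)@w+d*R[:,2],R
p4=1
D=[([51.606,21.807,74.336,0,83.858,-12.336],[.2414,.4939,.2307],None),([51.6,19.3,64.9,0,95.7,-48.6],[.2416,.494,.312],None),([-20.1,29.7,50.5,0,100,-119.8],[.6304,-.1053,.2978],None),([-9.6,25.9,40,.1,114.1,-109.5],[.6082,.0164,.4048],[[-.985,-.173,-.001],[-.173,.985,.001],[.001,.001,-1]]),
([-1.3,30.1,12.9,1.8,130.2,-100],[.6171,.1093,.5256],[[-.978,-.173,.119],[-.171,.985,.021],[-.121,0,-.993]]),
([-3.7,21.3,12.7,4.8,130.2,-100],[.5538,.0984,.6161],[[-.946,-.173,.273],[-.166,.985,.047],[-.277,-.001,-.961]]),
([-6.3,15.4,12.7,9.7,121.2,-98.9],[.5417,.096,.6885],[[-.841,-.173,.512],[-.148,.985,.089],[-.52,-.001,-.854]])]
def res(p):
    r=[]
    for q,x,R in D:
        P,RR=fk(p,q); r+=list(P-x)
        if R is not None: r+=list(.2*(RR-np.array(R)).ravel())
    return np.array(r)
best=None
for sgn in (1,-1):
    p4=sgn
    for c in (0,1.57,3.14,-1.57):
        s=least_squares(res,[0,.15,.5,.37,.29,.26,.117,c])
        if best is None or s.cost<best[0]: best=(s.cost,sgn,s.x,np.abs(s.fun).max())
p4=best[1]; p=best[2]
def ik(lane,tilt,q0):
    t=np.radians(tilt); z=LR@[np.sin(t),0,-np.cos(t)]; y=LR[:,1]; R=np.c_[np.cross(y,z),y,z]; x=L2W(lane)
    f=lambda q:np.r_[10*(fk(p,q)[0]-x),(fk(p,q)[1]-R).ravel()]
    lo=[-178,-50.7,12.7,-81.4,10,-165.2];hi=[178,133.3,142.1,261.4,163.1,165.2]
    s=least_squares(f,np.clip(q0,np.array(lo)+.1,np.array(hi)-.1),bounds=(lo,hi),x_scale=10); return s.x,np.abs(s.fun).max()
if __name__=='__main__':
    print(best[1],p.round(3),best[3])
    for tilt in (31,35):
        q=D[-1][0]
        for l in [(-.2,.15,.5),(-.3,.05,.3),(-.3,-.02,.15),(-.3,-.02,.02),(-.2,0,.02),(-.15,0,.02),(-.1,0,.02),(-.053,0,.02)]:
            q,e=ik(l,tilt,q); print(tilt,l,q.round(1),round(e,3))
E
python3 ik2.py
```

```text
1 [1.00e-03 1.32e-01 5.34e-01 3.66e-01 2.87e-01 2.57e-01 1.17e-01 1.57e+00] 0.0005842559116793766
31 (-0.2, 0.15, 0.5) [ -21.    -9.1   73.2   15.3   88.7 -117.4] 0.0
31 (-0.3, 0.05, 0.3) [ -54.5  -14.   108.5   29.    73.2 -159.8] 0.0
31 (-0.3, -0.02, 0.15) [ -53.2    4.5  118.1   27.1   47.3 -165.2] 0.115
31 (-0.3, -0.02, 0.02) [ -46.6   22.8  124.2   27.2   24.2 -165.2] 0.25
31 (-0.2, 0, 0.02) [ -36.    27.2  116.8   36.8   23.5 -165.2] 0.147
31 (-0.15, 0, 0.02) [ -32.6   29.8  111.9   40.1   24.  -165.2] 0.1
31 (-0.1, 0, 0.02) [ -29.6   32.5  106.7   43.    24.5 -165.2] 0.054
31 (-0.053, 0, 0.02) [ -27.1   35.2  101.7   45.3   24.9 -165.2] 0.012
35 (-0.2, 0.15, 0.5) [ -22.7  -11.    76.1   18.    84.6 -119.3] 0.0
35 (-0.3, 0.05, 0.3) [ -58.3  -15.3  110.9   33.8   73.  -165. ] 0.0
35 (-0.3, -0.02, 0.15) [ -53.4    4.   118.9   28.8   46.  -165.2] 0.153
35 (-0.3, -0.02, 0.02) [ -46.5   22.6  124.5   28.3   23.5 -165.2] 0.297
35 (-0.2, 0, 0.02) [ -35.8   27.   117.1   38.    22.6 -165.2] 0.195
35 (-0.15, 0, 0.02) [ -32.3   29.6  112.2   41.3   23.  -165.2] 0.149
35 (-0.1, 0, 0.02) [ -29.3   32.4  107.    44.2   23.5 -165.2] 0.104
35 (-0.053, 0, 0.02) [ -26.9   35.1  102.    46.5   23.9 -165.2] 0.062
```

>>> step_arm([
  [-0.5,0,-0.35],
  [-0.5,0,-0.35],
  [-0.5,0,-0.35],
  [0.2,0,0.25],
  [0,0,0],
  [0,0,0],
  [0,0,0],
  [0,0,0],
  [0,0,0],
  [0,0,0],
], fingers=[0.3,0.3,0.3,0.3,0.3,0.3,0.3,0.3,0.3,0.3], twist=[0,0,0,0,0.058,0.058,0.058,0.058,0.058,0.058])

```text
time_s: 11.4
position: [0.5372, 0.095, 0.6821]
tool_rot: [[-0.513, 0.625, 0.589], [0.814, 0.571, 0.103], [-0.272, 0.532, -0.802]]
ft_force: [0.4, 0.1, 0.0]
grip_width: 0.03
gripper_force: 0.0
```

>>> step_arm([
  [0,0,0],
  [0,0,0],
  [0,0,0],
  [0,0,0],
  [0,0,0],
  [0,0,0],
  [0,0,0],
  [0,0,0],
  [0,0,0],
  [0,0,0],
], fingers=[0.3,0.3,0.3,0.3,0.3,0.3,0.3,0.3,0.3,0.3], twist=[0.058,0.058,0.058,0.058,0.058,0.058,0.058,0.058,0.058,0.058])

```text
time_s: 12.65
position: [0.5372, 0.095, 0.6821]
tool_rot: [[0.733, 0.341, 0.589], [0.351, -0.931, 0.103], [0.583, 0.131, -0.802]]
ft_force: [-0.6, 1.0, -0.1]
grip_width: 0.03
gripper_force: 0.0
```

```bash
cat > plan.py <<'E'
from ik2 import *
go(None); s=monitor.observe(); q=s['q']; R=LR.T@np.array(s['tool_rot']); tilt=np.degrees(np.arctan2(R[0,2],-R[2,2])); print('tilt',tilt)
import ik2
def ikh(lane,q0):
    Rt=np.array(s['tool_rot']); x=L2W(lane)
    f=lambda q:np.r_[10*(fk(p,q)[0]-x),(fk(p,q)[1]-Rt).ravel()]
    lo=[-178,-50.7,12.7,-81.4,10,-165.2];hi=[178,133.3,142.1,261.4,163.1,165.2]
    k=least_squares(f,np.clip(q0,np.array(lo)+.1,np.array(hi)-.1),bounds=(lo,hi),x_scale=10); return k.x,np.abs(k.fun).max()
for l in [(-.2,.15,.5),(-.3,.05,.3),(-.3,-.02,.15),(-.28,-.02,.02),(-.2,0,.02),(-.15,0,.02),(-.1,0,.02),(-.053,0,.02)]:
    q,e=ikh(l,q); print(l,q.round(1),round(e,3))
tin=W2L([.470,-.1343,0]); print('tin lane',tin)
E
python3 plan.py
```

```text
t 12.65 pos [0.5372 0.095  0.6821] lane [-85.2 193.3 682.1] z axis(lane) [ 0.597  0.001 -0.802] y(lane) [ 0.178 -0.975  0.131] q [ -7.4   9.5  25.5  10.8 109.3  66.9] F [-0.6  1.  -0.1] w 0.03
tilt 36.690501374870216
(-0.2, 0.15, 0.5) [-23.5 -11.7  77.4  19.4  82.9  47. ] 0.0
(-0.3, 0.05, 0.3) [-60.  -15.7 111.9  35.9  73.1  -0. ] 0.0
(-0.3, -0.02, 0.15) [-65.5   5.6 125.4  48.8  50.2 -30.8] 0.0
(-0.28, -0.02, 0.02) [-61.2  30.8 134.4  88.1  34.4 -77.2] 0.0
(-0.2, 0, 0.02) [-45.3  31.1 126.4  91.1  29.4 -62.9] 0.0
(-0.15, 0, 0.02) [-38.6  32.3 119.6  86.3  26.6 -50.7] 0.0
(-0.1, 0, 0.02) [-33.2  33.9 112.6  79.1  24.6 -37.7] 0.0
(-0.053, 0, 0.02) [-29.1  35.9 105.8  70.5  23.5 -24.6] 0.0
tin lane [-0.19038722 -0.02120369  0.        ]
```

>>> step_arm([
  [0,0,0],
  [0,0,0],
  [0,0,0],
], fingers=[1,1,1], twist=[0.036,0.036,0])

```text
time_s: 13.02
position: [0.5371, 0.095, 0.6821]
tool_rot: [[0.79, 0.173, 0.588], [0.14, -0.985, 0.103], [0.597, 0.001, -0.802]]
ft_force: [-0.4, 0.0, 0.0]
grip_width: -0.0003
gripper_force: 0.0
```

```bash
python3 - <<'E'
from ik2 import *
d=np.load('top_d.npy'); P=cloud('top',d,np.ones_like(d,bool)); 
print('heights, rows x .16-.44, cols y -.10..-.46')
for x in np.arange(.16,.46,.04): print(round(x,2),[ (lambda k: round(float(k[:,2].max()),2) if len(k) else None)(P[(abs(P[:,0]-x)<.02)&(abs(P[:,1]-y)<.02)]) for y in np.arange(-.10,-.47,-.04)])
q=monitor.observe()['q']; 
import importlib
exec(open('plan.py').read().split("for l in")[0].split('\n',1)[1])
for l in [(-.205,-.12,.3),(-.205,-.12,.02),(-.205,-.075,.02),(-.26,-.02,.02)]:
    q,e=ikh(l,q); w=L2W(l)-p[5]*np.array(s['tool_rot'])[:,2]; print(l,q.round(1),round(e,3),'wrist',w.round(3))
go(L2W([-.205,-.115,.3]))
E
```

```text
heights, rows x .16-.44, cols y -.10..-.46
0.16 [0.0, 0.0, -0.0, 0.02, 0.05, 0.05, 0.05, 0.05, 0.04, None]
0.2 [0.01, 0.0, 0.01, 0.03, 0.06, 0.07, 0.07, 0.06, 0.05, 0.0]
0.24 [0.01, 0.01, 0.01, 0.04, 0.05, 0.07, 0.07, 0.07, 0.05, 0.0]
0.28 [0.01, 0.0, 0.01, 0.03, 0.05, 0.06, 0.06, 0.06, 0.05, 0.01]
0.32 [0.01, 0.01, 0.01, 0.03, 0.05, 0.05, 0.06, 0.04, 0.04, 0.01]
0.36 [0.0, 0.01, 0.01, 0.01, 0.04, 0.06, 0.05, 0.04, 0.03, 0.01]
0.4 [0.07, 0.0, 0.0, 0.01, 0.06, 0.06, 0.05, 0.07, 0.07, 0.01]
0.44 [0.07, 0.07, 0.07, 0.06, 0.01, 0.05, 0.05, 0.05, 0.01, 0.01]
t 13.03 pos [0.5371 0.095  0.6821] lane [-85.2 193.3 682.1] z axis(lane) [ 0.597  0.001 -0.802] y(lane) [ 0.003 -1.     0.001] q [ -7.4   9.5  25.5  10.8 109.3  79.5] F [-0.4  0.   0. ] w -0.0003
tilt 36.68327359874175
(-0.205, -0.12, 0.3) [-55.6   7.   91.9  35.8  68.3  14.7] 0.0 wrist [ 0.321 -0.261  0.506]
(-0.205, -0.12, 0.02) [-55.6  33.5 114.1  68.   35.9 -33.9] 0.0 wrist [ 0.321 -0.261  0.226]
(-0.205, -0.075, 0.02) [-52.6  32.3 119.3  75.4  33.2 -39.8] 0.0 wrist [ 0.314 -0.216  0.226]
(-0.26, -0.02, 0.02) [-57.2  30.7 132.   88.3  33.4 -60.3] 0.0 wrist [ 0.25  -0.171  0.226]
t 13.03 pos [0.5371 0.095  0.6821] lane [-85.2 193.3 682.1] z axis(lane) [ 0.597  0.001 -0.802] y(lane) [ 0.003 -1.     0.001] q [ -7.4   9.5  25.5  10.8 109.3  79.5] F [-0.4  0.   0. ] w -0.0003
travel total [-3.254  3.075  2.345]
```

>>> step_arm([
  [-0.325,0.308,0.235],
  [-0.325,0.308,0.235],
  [-0.325,0.308,0.235],
  [-0.325,0.308,0.235],
  [-0.325,0.308,0.235],
  [-0.325,0.308,0.235],
  [-0.325,0.308,0.235],
  [-0.325,0.308,0.235],
  [-0.325,0.308,0.235],
  [-0.325,0.308,0.235],
], fingers=[1,1,1,1,1,1,1,1,1,1], twist=[0,0,0,0,0,0,0,0,0,0])

```text
time_s: 14.28
position: [0.4713, -0.2305, 0.2986]
tool_rot: [[0.789, 0.174, 0.589], [0.142, -0.985, 0.102], [0.597, 0.003, -0.802]]
ft_force: [1.0, 0.2, 0.9]
grip_width: -0.0001
gripper_force: 0.0
```

```bash
python3 - <<'E'
from h import *
go(L2W([-.205,-.125,.022]))
E
```

```text
t 14.28 pos [ 0.4713 -0.2305  0.2986] lane [-205.5 -116.2  298.6] z axis(lane) [ 0.597 -0.    -0.802] y(lane) [ 0.004 -1.     0.003] q [-55.4   6.8  92.5  35.8  67.9  14.4] F [1.  0.2 0.9] w -0.0001
travel total [-1.648  0.079  2.221]
```

>>> step_arm([
  [-0.275,0.015,0.37],
  [-0.275,0.015,0.37],
  [-0.275,0.015,0.37],
  [-0.275,0.015,0.37],
  [-0.275,0.01,0.37],
  [-0.273,0.01,0.37],
  [0,0,0],
], fingers=[1,1,1,1,1,1,1], twist=[0,0,0,0,0,0,0])

```text
time_s: 15.15
position: [0.4728, -0.2367, 0.0209]
tool_rot: [[0.792, 0.174, 0.585], [0.137, -0.985, 0.106], [0.595, -0.004, -0.804]]
ft_force: [0.7, 0.4, 1.2]
grip_width: -0.0002
gripper_force: 0.0
```

```bash
python3 - <<'E'
from h import *
go(L2W([-.205,-.073,.022]))
im,d=optics.get_image('side'); cv2.imwrite('pics/s2.png',cv2.resize(im[160:320,160:360],None,fx=3.5,fy=3.5,interpolation=cv2.INTER_CUBIC))
E
```

```text
t 15.15 pos [ 0.4728 -0.2367  0.0209] lane [-205.1 -122.6   20.9] z axis(lane) [ 0.595  0.005 -0.804] y(lane) [ 0.003 -1.    -0.004] q [-55.7  33.4 113.7  66.8  36.2 -32.7] F [0.7 0.4 1.2] w -0.0002
travel total [ 0.008 -0.496 -0.006]
```

View pics/s2.png

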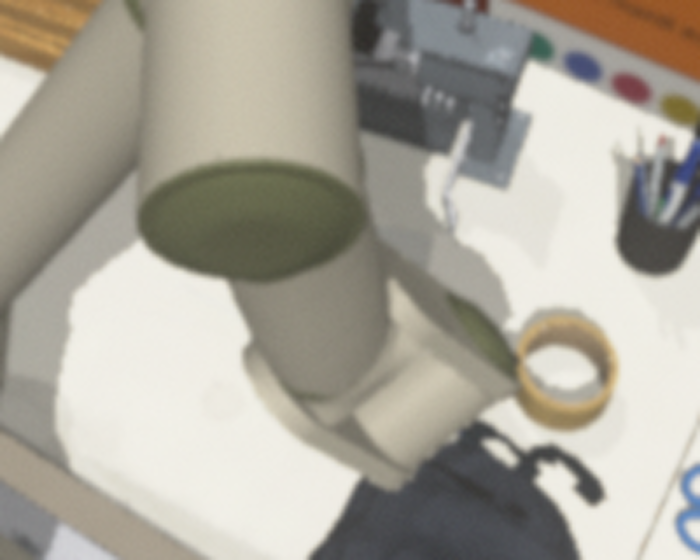

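The side view is blocked by the arm, but the gripper is down in the free space between tin and tape, with no contact forces. Next is the push to the left.

>>> step_arm([
  [0,-0.15,0],
  [0,-0.1,0],
  [0,-0.08,0],
  [0,-0.08,0],
  [0,0,0],
], fingers=[1,1,1,1,1], twist=[0,0,0,0,0])

```text
time_s: 15.82
position: [0.467, -0.1977, 0.0244]
tool_rot: [[0.789, 0.172, 0.59], [0.14, -0.985, 0.1], [0.598, 0.004, -0.801]]
ft_force: [-1.8, -3.9, 6.4]
grip_width: -0.0002
gripper_force: 3.9
```

```bash
cat > tin.py <<'E'
from h import *
go(None)
for c in ['wrist','top']:
    im,d=optics.get_image(c); cv2.imwrite('pics/%s_cur.png'%c,im)
    for r in models.trace(c,'tin')[:1]:
        P=cloud(c,d,r['mask']); k=(P-O)@LR; k=k[abs(k[:,2]-.06)<.008]
        if len(k)<20: print(c,'few',len(k)); continue
        rr=cv2.minAreaRect((k[:,:2]*1000).astype(np.float32)); print(c,round(r['confidence'],2),len(k),np.round(rr[0],1),np.round(rr[1],1),round(rr[2],1),'min',k.min(0).round(3),'max',k.max(0).round(3))
E
python3 tin.py
```

```text
t 15.82 pos [ 0.467  -0.1977  0.0244] lane [-204.2  -83.2   24.4] z axis(lane) [ 0.598 -0.002 -0.801] y(lane) [ 0.002 -1.     0.004] q [-53.1  31.8 118.4  73.3  33.7 -37.8] F [-1.8 -3.9  6.4] w -0.0002
wrist 0.6 36615 [-183.4   -7.2] [ 87.  115.5] 3.0 min [-0.229 -0.067  0.052] max [-0.138  0.053  0.068]
top 0.97 1128 [-184.7   -8.5] [ 87.5 117.6] 2.5 min [-0.231 -0.068  0.053] max [-0.141  0.052  0.066]
```

>>> step_arm([
  [0,-0.04,0],
  [0,-0.035,0],
  [0,0,0],
], fingers=[1,1,1], twist=[0,0,0])

```text
time_s: 16.4
position: [0.4659, -0.1911, 0.0244]
tool_rot: [[0.789, 0.171, 0.59], [0.14, -0.985, 0.099], [0.599, 0.004, -0.801]]
ft_force: [-2.1, -5.7, 7.8]
grip_width: 0.0004
gripper_force: 4.5
```

```bash
python3 tin.py
```

```text
t 16.4 pos [ 0.4659 -0.1911  0.0244] lane [-204.1  -76.4   24.4] z axis(lane) [ 0.599 -0.003 -0.801] y(lane) [ 0.001 -1.     0.004] q [-52.6  31.7 119.2  74.7  33.3 -38.8] F [-2.1 -5.7  7.8] w 0.0004
wrist 0.86 36761 [-181.1   -2.8] [ 87.  119.2] 0.7 min [-0.225 -0.063  0.052] max [-0.138  0.057  0.066]
top few 8
```

>>> step_arm([
  [0,0.12,0],
  [-0.22,0,-0.165],
  [-0.22,0,-0.165],
  [0,-0.3,0],
  [0,-0.3,0],
  [0,-0.29,0],
  [0,0,0],
], fingers=[1,1,1,1,-0.1,-0.1,-0.1], twist=[0,0,0,0,0,0,0])

```text
time_s: 17.48
position: [0.3972, -0.1216, 0.0233]
tool_rot: [[0.79, 0.175, 0.587], [0.14, -0.985, 0.105], [0.597, -0.001, -0.803]]
ft_force: [0.1, -0.5, 0.4]
grip_width: 0.0471
gripper_force: 0.0
```

```bash
python3 tin.py; python3 - <<'E'
from h import *
go(L2W([-.095,0,.022]))
im,d=optics.get_image('wrist')
for q in ['mouth','back_stop','lamp_lip']:
    for r in models.landmark_of('wrist',q)[:1]:
        u,v=r['point']; z=dict(mouth=.024,back_stop=.022,lamp_lip=.069)[q]; print(q,round(r['confidence'],2),(1000*W2L(pix2w('wrist',u,v,z=z))).round(1))
E
```

```text
t 17.48 pos [ 0.3972 -0.1216  0.0233] lane [-260.     3.7   23.3] z axis(lane) [ 0.597  0.004 -0.803] y(lane) [ 0.004 -1.    -0.001] q [-55.3  29.9 134.6  92.7  32.9 -63.4] F [ 0.1 -0.5  0.4] w 0.0471
wrist 0.87 27548 [-181.3   -3.3] [ 87.6 118. ] 0.6 min [-0.225 -0.063  0.052] max [-0.138  0.056  0.062]
top 0.97 1144 [-182.4   -3.5] [ 87.8 117.4] 1.0 min [-0.227 -0.062  0.053] max [-0.138  0.055  0.065]
t 17.68 pos [ 0.3981 -0.1244  0.0233] lane [-259.6    0.8   23.3] z axis(lane) [ 0.597 -0.    -0.802] y(lane) [ 0.002 -1.     0.002] q [-55.4  30.  134.4  92.6  32.9 -63.4] F [-0.   0.3 -0.2] w 0.047
travel total [1.312 0.011 0.994]
```

View pics/wrist_cur.png

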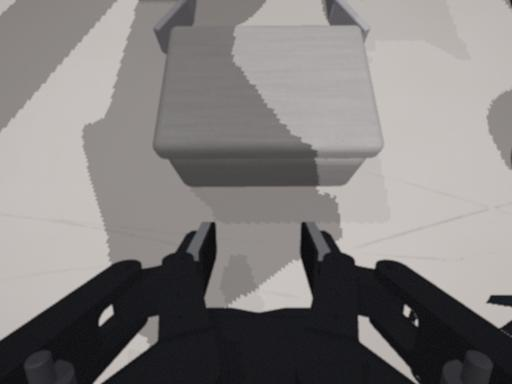

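The wrist view shows the tin (centre column 268) squarely between the two fingertips. The lead-in plates at columns 175 and 350 put mid-lane at about 262, so it's ready to push forward.

>>> step_arm([
  [0.12,0,0.18],
  [0.1,0,0.075],
  [0.12,0,0.09],
  [0.12,0,0.09],
  [0.12,0,0.09],
  [0.12,0,0.09],
  [0.12,0,0.09],
  [0,0,0],
], fingers=[-0.1,-0.1,-0.1,-0.1,-0.1,-0.1,-0.1,-0.1], twist=[0,0,0,0,0,0,0,0])

```text
time_s: 18.88
position: [0.5043, -0.1046, 0.0156]
tool_rot: [[0.79, 0.174, 0.588], [0.14, -0.985, 0.103], [0.597, 0.001, -0.802]]
ft_force: [-0.1, -0.2, 0.9]
grip_width: 0.0468
gripper_force: 0.0
```

```bash
python3 tin.py
```

```text
t 18.88 pos [ 0.5043 -0.1046  0.0156] lane [-151.6    2.3   15.6] z axis(lane) [ 0.597  0.001 -0.802] y(lane) [ 0.004 -1.     0.001] q [-38.6  32.8 120.3  88.8  26.6 -41. ] F [-0.1 -0.2  0.9] w 0.0468
wrist 0.85 37045 [-102.7   -0.3] [ 88.2 117.5] 0.1 min [-0.147 -0.059  0.052] max [-0.059  0.058  0.062]
top 0.74 1130 [-103.4   -3.3] [ 87.9 117.8] 0.1 min [-0.147 -0.062  0.052] max [-0.059  0.056  0.066]
```

>>> step_arm([
  [0.08,0,0.06],
  [0.08,0,0.06],
  [0.08,0,0.06],
  [0.08,0,0.06],
  [0,0,0],
], fingers=[-0.1,-0.1,-0.1,-0.1,-0.1], twist=[0,0,0,0,0])

```text
time_s: 19.7
position: [0.5431, -0.0978, 0.0154]
tool_rot: [[0.79, 0.173, 0.588], [0.139, -0.985, 0.103], [0.597, 0.001, -0.802]]
ft_force: [-0.3, -0.1, 0.3]
grip_width: 0.0465
gripper_force: 0.0
```

```bash
python3 tin.py
```

```text
t 19.7 pos [ 0.5431 -0.0978  0.0154] lane [-112.1    2.3   15.4] z axis(lane) [ 0.597  0.001 -0.802] y(lane) [ 0.003 -1.     0.001] q [-34.2  34.  114.8  83.3  24.7 -30.6] F [-0.3 -0.1  0.3] w 0.0465
wrist 0.69 28652 [-78.1  -0.3] [ 59.7 117.1] 0.1 min [-0.108 -0.059  0.052] max [-0.048  0.058  0.062]
top 0.87 623 [-84.6  -3.5] [117.3  49. ] 90.0 min [-0.109 -0.062  0.053] max [-0.06   0.055  0.067]
```

View pics/wrist_cur.png

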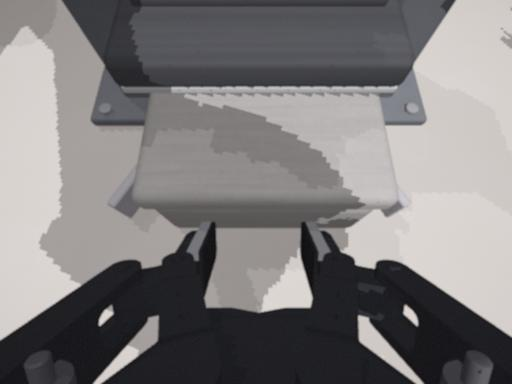

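The tin is now inside the guides, with its far part under the raised lamp (lip at row 90). It's square and the push meets no resistance, so I'll continue.

>>> step_arm([
  [0.08,0,0.06],
  [0.08,0,0.06],
  [0.08,0,0.06],
  [0.08,0,0.06],
  [0,0,0],
], fingers=[-0.1,-0.1,-0.1,-0.1,-0.1], twist=[0,0,0,0,0])

```text
time_s: 20.52
position: [0.5826, -0.0908, 0.0152]
tool_rot: [[0.79, 0.173, 0.588], [0.139, -0.985, 0.103], [0.597, 0.001, -0.802]]
ft_force: [0.0, 0.6, -0.4]
grip_width: 0.0466
gripper_force: 0.0
```

>>> step_arm([
  [0.056,0,0.042],
  [0.056,0,0.042],
  [0,0,0],
], fingers=[-0.1,-0.1,-0.1], twist=[0,0,0])

```text
time_s: 20.9
position: [0.5969, -0.0883, 0.0152]
tool_rot: [[0.79, 0.173, 0.588], [0.139, -0.985, 0.103], [0.597, 0.001, -0.802]]
ft_force: [-0.2, 0.2, 0.1]
grip_width: 0.0471
gripper_force: 0.0
```

>>> step_arm([
  [0.024,0,0.018],
  [0.024,0,0.018],
  [0,0,0],
], fingers=[-0.1,-0.1,-0.1], twist=[0,0,0])

```text
time_s: 21.28
position: [0.6025, -0.0873, 0.0152]
tool_rot: [[0.79, 0.173, 0.588], [0.139, -0.985, 0.103], [0.597, 0.001, -0.802]]
ft_force: [-0.1, -0.8, -0.7]
grip_width: 0.0467
gripper_force: 0.1
```

```bash
python3 tin.py
```

```text
t 21.27 pos [ 0.6025 -0.0873  0.0152] lane [-51.8   2.6  15.2] z axis(lane) [ 0.597  0.001 -0.802] y(lane) [ 0.003 -1.     0.001] q [-28.8  36.3 106.2  72.3  23.1 -13.7] F [-0.1 -0.8 -0.7] w 0.0467
wrist few 0
```

>>> step_arm([
  [0.016,0,0.012],
  [0,0,0],
], fingers=[-0.1,-0.1], twist=[0,0])

```text
time_s: 21.72
position: [0.6043, -0.087, 0.0152]
tool_rot: [[0.79, 0.173, 0.588], [0.139, -0.985, 0.103], [0.597, 0.001, -0.802]]
ft_force: [-1.9, -1.2, 1.2]
grip_width: 0.0469
gripper_force: 1.0
```

>>> step_arm([
  [0.016,0,0.012],
  [0,0,0],
], fingers=[-0.1,-0.1], twist=[0,0])

```text
time_s: 21.98
position: [0.6051, -0.0869, 0.0151]
tool_rot: [[0.791, 0.172, 0.587], [0.139, -0.985, 0.102], [0.596, 0.001, -0.803]]
ft_force: [-14.3, -4.1, 7.6]
grip_width: 0.0471
gripper_force: 7.3
```

>>> step_arm([
  [-0.1,0,-0.075],
  [-0.2,0,-0.15],
  [-0.3,0,-0.225],
  [-0.3,0,-0.225],
  [-0.2,0,-0.15],
  [0,0,0],
], fingers=[-0.1,-0.1,-0.1,-0.1,-0.1,-0.1], twist=[0,0,0,0,0,0])

```text
time_s: 22.72
position: [0.4702, -0.1109, 0.0157]
tool_rot: [[0.791, 0.171, 0.588], [0.137, -0.985, 0.102], [0.596, -0.0, -0.803]]
ft_force: [0.9, -0.7, -0.2]
grip_width: 0.0468
gripper_force: 0.0
```

```bash
python3 tin.py; python3 - <<'E'
from h import *
im,d=optics.get_image('wrist')
a=models.trace('wrist','tin')
for r in a[:1]:
    k=(cloud('wrist',d,r['mask'])-O)@LR; 
    b=k[(k[:,2]<.058)&(k[:,2]>.048)]
    # near lid edge x versus y
    for y in np.arange(-.05,.06,.02):
        e=b[abs(b[:,1]-y)<.006]; print(round(y,2),len(e),np.round(np.percentile(e[:,0],5),4) if len(e) else '')
h=models.trace('wrist','lamp_head')
for r in h[:1]:
    k=(cloud('wrist',d,r['mask'])-O)@LR; f=k[(k[:,0]<-.05)]; print('head',np.percentile(f,[2,50,98],axis=0).round(3).tolist())
E
```

```text
t 22.73 pos [ 0.4702 -0.1109  0.0157] lane [-186.2    1.8   15.7] z axis(lane) [ 0.596  0.    -0.803] y(lane) [ 0. -1. -0.] q [-43.1  32.  125.   92.2  28.4 -49.2] F [ 0.9 -0.7 -0.2] w 0.0468
wrist 0.65 623 [-44.   -0.4] [  3.9 115. ] 0.2 min [-0.046 -0.058  0.052] max [-0.042  0.057  0.055]
-0.05 195 -0.0461
-0.03 194 -0.0464
-0.01 196 -0.0463
0.01 183 -0.0464
0.03 189 -0.0468
0.05 183 -0.0464
```

View pics/wrist_cur.png

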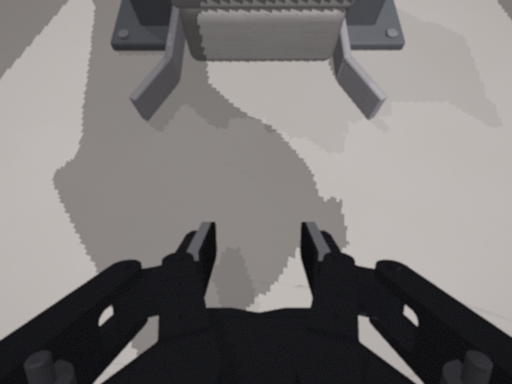

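The tin is seated under the lamp: its near lid edge is at x = −46 mm across the full width, which is the flush position. I'll check the bystanders and the grip, then hand in.

```bash
python3 - <<'E'
from h import *
im,d=optics.get_image('top')
for q in ['tray','tape_roll','pots']:
    print(q,[np.round(r['point']) for r in models.landmark_of('top',q)[:1]])
r=models.trace('top','grip')[0]; k=(cloud('top',d,r['mask'])-O)@LR; k=k[k[:,2]>.205]; print('grip',len(k),k.mean(0).round(3) if len(k) else '')
E
```

```text
tray [array([159., 195.])]
tape_roll [array([370., 226.])]
pots [array([373., 170.])]
grip 75 [-0.029  0.04   0.215]
```

```bash
python3 -c "
from rig import close_job
print(close_job())"
```

```text
the job is handed in; nothing more can be done
None
```

The job is handed in, with the lamp grip at its left end stop and the tin upright between the guides, flush against the back stop; the tray, tape roll and pen pot did not move, and the clock read about 23 s.

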